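# Stand the snap-top tub on the reader with its label to the window

## Task

Take the snap-top tub off its sloping draining rest and stand it upright in the middle of the reader's round pad, turned so that its label squarely faces the reader's window. Set it down rather than dropping it, let go of it, and leave the bowl, ladle, mortar cup and plate where they are.

Things in the scene. Friction and masses are not known exactly. Their poses are not given: they have to be found in the camera images.
- tub: Red plastic snap-top tub: cylinder 58 mm in diameter, 118 mm high (lid, top 20 mm: 60 mm), about 0.26 kg. Origin: foot centre; z from foot to lid. Label, and a snap tab jutting 9 mm at 108-114 mm height, are on its -x side. Starts lying on the rest, lid end raised 25 degrees, label up; its lower 50 mm lies in the trough, the rest of it is free all round.
- tub_label (a point): Centre of the tub's paper label (about 30 mm wide, 56 mm high, with plain bars), on the tub's side surface, 56 mm above the foot and 29 mm from the axis. The label looks along the tub's -x.
- rest: Fixed wooden draining rest, 130 x 90 mm, 65 mm high: a V trough rising at 25 degrees towards its +x, toe board at the low end. Origin: centre of its underside, on the metal tray (z = 0.070). The tub's foot centre starts at (-55, 0, 50) mm in this frame, the tub's axis in the xz plane.
- reader: Fixed label reader. Origin: under the centre of its round rubber pad, at the tray floor (z = 0.070). Pad 90 mm in diameter, top 4 mm above the tray. The grey plastic block (70 mm deep, 100 wide, 130 high) stands beyond the pad on the +x side; its front face, with the window, is 62 mm from the pad's centre and looks along -x.
- reader_pad (a point): Centre of the top of the reader's round pad.
- reader_window (a point): Centre of the reader's dark square window, on the block's front face, 60 mm above the tray.
- bowl: Bystander: green plastic bowl, 150 mm across, 55 mm high. Origin: centre of its underside.
- plate: Bystander: white enamel plate, 150 mm across, 16 mm high. Origin: centre of its underside.
- mortar: Bystander: wooden mortar cup, 72 mm across, 75 mm high. Origin: centre of its underside.
- ladle: Bystander: stainless ladle lying on the tray, bowl 68 mm across and 26 mm high, handle along its +x to 233 mm from the origin. Origin: under the centre of its bowl.
There are look-alikes about, which are no part of the job. Of the things like the tub, leave any that is black; of the rest the larger one is meant.

How it is judged:
By the outcome, as a careful person would: the job done as asked, in the order asked, and still so for the second after the job is handed in, with the robot touching nothing.
It also fails if it takes over 54 s, if anything falls off the work surface, if the arm or the gripper's body presses on something with over 40 N, if the wrist force passes 120 N, or if a joint passes its speed limit or range.

## Robot

A 6-joint arm with a two-finger parallel gripper is mounted at the origin on the work surface. World frame = base frame: x ahead of the robot, y to its left, z up, the work surface at z = 0. Lengths are in m, angles in rad, forces in N, time in s.
With the tool pointing down it reaches from about 0.25 to 0.85 m from the base axis. Payload 12.5 kg.
Tool frame: the origin (TCP) lies midway between the tips of the shut fingers; the grasp point (between the pads) lies 19 mm behind it (robot.hold_point_z is the distance from the TCP to the grasp point, in m); z points along the fingers, y is the line along which they close (so a half turn about z gives the same grasp; the last joint's range is limited). The gripper opens to 93 mm and grips with 3 to 60 N. Pads are 15 mm wide; open, the fingers measure 128 mm over their backs; the gripper's body (75 mm by 188 mm) begins 65 mm behind the grasp point.
Start: joints at [1.167, 0.351, 1.652, -0, 1.139, -0.085], TCP at [0.172, 0.522, 0.183] pointing down, gripper open.
Joint ranges: [-2.75, 2.75], [-0.79, 2.1], [0.01, 2.65], [-1.57, 4.71], [0.07, 3.14], [-2.87, 2.87]. Speed limits (rad/s): [2.22, 2.22, 2.79, 3.14, 3.14, 3.14].

## Interface

Orientations are given as a unit quaternion [x, y, z, w].
In Python, from plant import robot, eyes gives the robot as it stands. Calls block until the motion is done:
- robot.goto(position, orientation): joint-space move of the TCP to a pose.
- robot.servo_line(position, v=0.15, orientation=None, f_stop=None): straight line of the TCP; orientation=None keeps the orientation; v is the mean speed in m/s. With f_stop (N) it stops when the force on the tool has changed by that much, and returns True; else False.
- robot.goto_joints(angles): joint-space move.
- robot.let_go() and robot.grab(strength=None): open the fingers fully, or close them until they stop; strength is the grip in N (None keeps the last).
- robot.wait(seconds).
- robot.inverse_kinematics(position, orientation): joint angles nearest the present ones, or None.
- eyes.grab_frame(name): name is "side" or "top" or "wrist"; returns a dict with "color" (480x640x3 uint8, red, green, blue), "fx", "fy", "cx", "cy" (pixels), "T" (4x4, takes a point from camera to world coordinates). Camera axes: x right, y down, z forward; pixel columns grow to the right and rows downward; lengths in m; the calibration is good to about 2 mm. A picture is of the moment at which its call begins. There is no depth.
A pose or a line that the arm cannot do raises robot.IKError and nothing moves.
- robot.finish_job(): hands the job in; it is judged then, once.
Readings, each from a call of its own:
- robot.get_t(): time.
- robot.get_joints(): joint angles.
- robot.get_qd(): joint speeds.
- robot.get_joint_torque(): joint torques, N m.
- robot.get_tool_pos(): TCP position.
- robot.get_tcp_rot(): TCP orientation.
- robot.get_force(): force on the tool from outside, world axes, zero at the start.
- robot.get_torque(): the same for the moment, N m.
- robot.get_finger_gap(): finger opening in m.
- robot.get_grasp_force(): force on a finger pad.
Only numpy, scipy, OpenCV 4.12 (cv2) and the standard library are available. Lean on these libraries where they do the work, as an engineer would, in place of code of your own. Each camera call takes 0.05 s, during which the arm holds its last target. There are 200 camera calls.

## Working session

There is one attempt and no reset: what is moved stays moved. The work goes in short steps, each a Python script; the robot and the scene stay as the last script left them, time stands still between calls to the robot, and variables do not carry over. Pictures are saved under pics/ and viewed, at most 10 in all, crops included, and the job is handed in when it is done.

```bash
ls; mkdir -p pics; python3 - <<'E'
from plant import robot, eyes
import cv2,numpy as np
for n in ("side","top"):
    f=eyes.grab_frame(n); cv2.imwrite(f"pics/{n}0.png",f["color"][:,:,::-1]); print(n,f["fx"],f["cx"],f["cy"],np.round(f["T"],3).tolist())
print(robot.get_t(),robot.hold_point_z)
E
```

```text
pics
side 620.9519430629056 321.07694848593707 236.6781051461661 [[0.742, -0.461, 0.487, -0.256], [-0.67, -0.529, 0.521, -0.686], [0.017, -0.713, -0.701, 1.224], [0.0, 0.0, 0.0, 1.0]]
top 622.529135961991 321.4164832376477 234.41591317580904 [[0.018, -0.99, 0.136, 0.326], [-1.0, -0.017, 0.003, 0.123], [-0.001, -0.136, -0.991, 1.594], [0.0, 0.0, 0.0, 1.0]]
0.1 0.0188
```

View pics/side0.png

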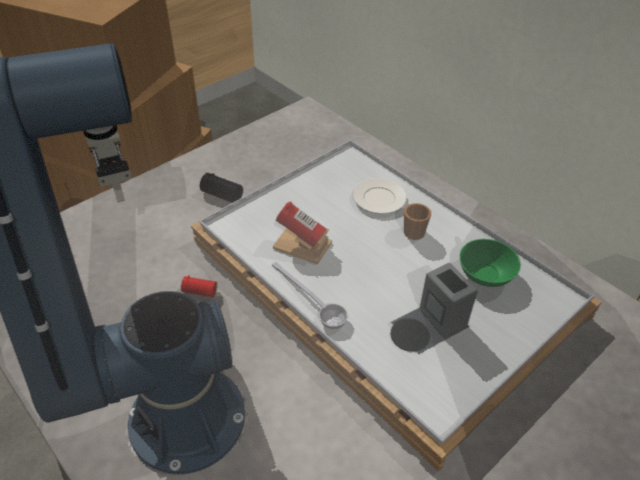

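View pics/top0.png

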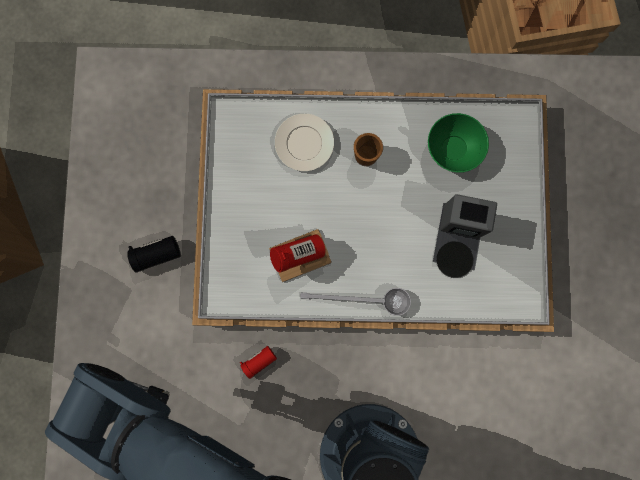

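The side view shows the tub on its rest at about (302,225), the reader pad at (410,334) and the block at (448,300). In the top view the tub is at (300,252), the pad at (455,259) and the block top at (470,213). The small red look-alike is at (258,362) and the black one at (153,253). Next I'll zoom in.

```bash
python3 - <<'E'
import cv2,numpy as np
s=cv2.imread("pics/side0.png");t=cv2.imread("pics/top0.png")
z=lambda im,x,y,w,h,k:cv2.resize(im[y:y+h,x:x+w],None,fx=k,fy=k,interpolation=cv2.INTER_CUBIC)
a=np.hstack([z(s,260,190,80,80,5),z(t,260,215,80,80,5)])
cv2.imwrite("pics/z1.png",a)
E
```

```text
(no output)
```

View pics/z1.png

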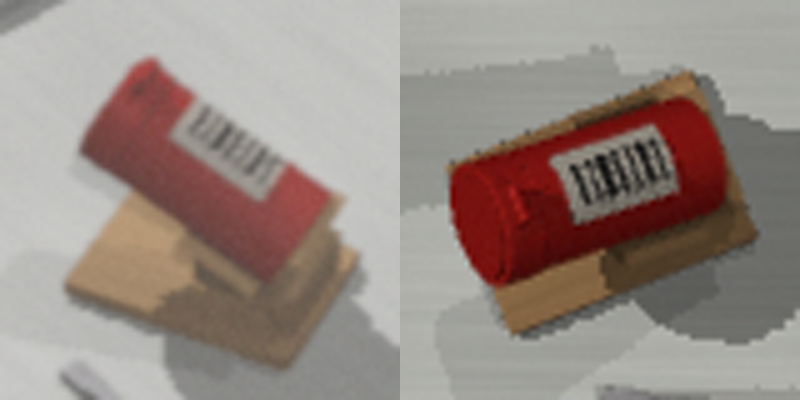

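The zoom shows the lid and tab at the left end (+y side) in both views, with the label up and the toe board at the right. So the rest's +x points roughly along world +y.

```bash
cat > h.py <<'E'
import numpy as np, cv2
def ray(f,p):
    d=f["T"][:3,:3]@np.array([(p[0]-f["cx"])/f["fx"],(p[1]-f["cy"])/f["fy"],1.]); return f["T"][:3,3],d/np.linalg.norm(d)
def tri(rays):
    A=sum(np.eye(3)-np.outer(d,d) for o,d in rays); b=sum((np.eye(3)-np.outer(d,d))@o for o,d in rays)
    x=np.linalg.solve(A,b); return x,max(np.linalg.norm(np.cross(x-o,d)) for o,d in rays)
def plane(f,p,z):
    o,d=ray(f,p); return o+d*(z-o[2])/d[2]
def big(m,seed=None):
    n,l,s,c=cv2.connectedComponentsWithStats(m.astype(np.uint8))
    i=1+np.argmax(s[1:,4]) if seed is None else l[seed[1],seed[0]]
    return l==i
def tub(f,box):
    """red blob hull centre and label quad/centre inside box"""
    x,y,w,h=box; im=f["color"].astype(int); r,g,b=im[...,0],im[...,1],im[...,2]
    m=np.zeros(r.shape,bool); m[y:y+h,x:x+w]=True
    red=big(m&(r>1.8*g)&(r>50)&(r>1.8*b)); c=cv2.findContours(red.astype(np.uint8),0,2)[0]
    c=max(c,key=cv2.contourArea); hull=np.zeros(r.shape,np.uint8); cv2.fillPoly(hull,[cv2.convexHull(c)],1)
    k=np.ones((3,3),np.uint8)
    lab=big(cv2.morphologyEx(((hull>0)&(r<1.5*g)&(r>70)).astype(np.uint8),cv2.MORPH_CLOSE,np.ones((5,5),np.uint8))>0)
    lc=max(cv2.findContours(lab.astype(np.uint8),0,2)[0],key=cv2.contourArea)
    return cv2.minAreaRect(cv2.convexHull(c)),cv2.minAreaRect(lc)
def dark(f,seed,th,r=60):
    im=f["color"].astype(int); m=im.max(2)<th
    w=np.zeros(m.shape,bool); w[max(0,seed[1]-r):seed[1]+r,max(0,seed[0]-r):seed[0]+r]=True
    m=big(m&w,seed); c=max(cv2.findContours(m.astype(np.uint8),0,2)[0],key=cv2.contourArea)
    return c
E
python3 - <<'E'
from h import *
from plant import eyes
t=eyes.grab_frame("top");s=eyes.grab_frame("side")
a=tub(t,(260,215,80,80));b=tub(s,(260,190,80,80));print(a,b)
P,e=tri([ray(t,a[1][0]),ray(s,b[1][0])]);print("label",P,e)
for f,pts in((t,[(455,259),(471,212),(474,212),(460,230)]),(s,[(410,334),(448,300),(452,278),(436,305)])):
    for p in pts: print(p,f["color"][p[1],p[0]])
for th in(50,60,70):
    c1=dark(t,(455,259),th,30);c2=dark(s,(410,334),th,30)
    e1,e2=cv2.fitEllipse(cv2.convexHull(c1)),cv2.fitEllipse(cv2.convexHull(c2));print(th,e1,e2);print("pad",tri([ray(t,e1[0]),ray(s,e2[0])]))
z=lambda im,x,y,w,h,k:cv2.resize(im[y:y+h,x:x+w,::-1],None,fx=k,fy=k,interpolation=cv2.INTER_CUBIC)
cv2.imwrite("pics/z2.png",np.hstack([z(s["color"],385,255,100,100,4),z(t["color"],420,185,100,100,4)]))
E
```

```text
(((297.5015869140625, 252.0876922607422), (25.904497146606445, 55.359073638916016), 70.55996704101562), ((299.70001220703125, 247.60000610351562), (18.657434463500977, 26.87936019897461), 71.56504821777344)) (((294.4012451171875, 214.78903198242188), (25.434036254882812, 15.013490676879883), 32.905242919921875), ((296.9528503417969, 217.58493041992188), (12.63716983795166, 5.906503677368164), 74.05460357666016))
label [0.48389077 0.18193302 0.17004419] 0.008435813099633396
(455, 259) [21 22 20]
(471, 212) [16 16 16]
(474, 212) [19 18 18]
(460, 230) [31 35 33]
(410, 334) [72 69 67]
(448, 300) [60 62 63]
(452, 278) [56 57 55]
(436, 305) [72 75 74]Traceback (most recent call last):
  File "<stdin>", line 10, in <module>
cv2.error: OpenCV(4.12.0) /io/opencv/modules/imgproc/src/shapedescr.cpp:361: error: (-201:Incorrect size of input array) There should be at least 5 points to fit the ellipse in function 'fitEllipseNoDirect'
```

```bash
python3 - <<'E'
from h import *
from plant import robot,eyes
import pickle
t=eyes.grab_frame("top");print("pad",plane(t,(455,259),.074))
q=robot.get_tcp_rot();print(q)
F=[]
robot.servo_line([.172,.522,.40],v=.3)
for i,p in enumerate([(.40,.25,.42),(.52,.12,.42),(.42,-.06,.42),(.48,-.16,.42)]):
    robot.goto(p,q);robot.wait(.3);f=eyes.grab_frame("wrist");F.append(f)
    print(np.round(f["T"][:3,3],3),np.round(f["T"][:3,2],2))
pickle.dump(F,open("F.pkl","wb"))
cv2.imwrite("pics/w0.png",cv2.resize(np.vstack([np.hstack([x["color"] for x in F[:2]]),np.hstack([x["color"] for x in F[2:]])])[:,:,::-1],(800,600)))
print(robot.get_t())
E
```

```text
pad [ 0.48046402 -0.20055337  0.074     ]
[ 1.58730562e-01  9.87321900e-01 -2.61463775e-04 -7.18538332e-05]
[0.321 0.277 0.621] [ 0.28 -0.09 -0.96]
[0.44  0.147 0.621] [ 0.28 -0.09 -0.96]
[ 0.341 -0.033  0.62 ] [ 0.28 -0.09 -0.96]
[ 0.401 -0.133  0.621] [ 0.28 -0.09 -0.96]
5.975
```

View pics/w0.png

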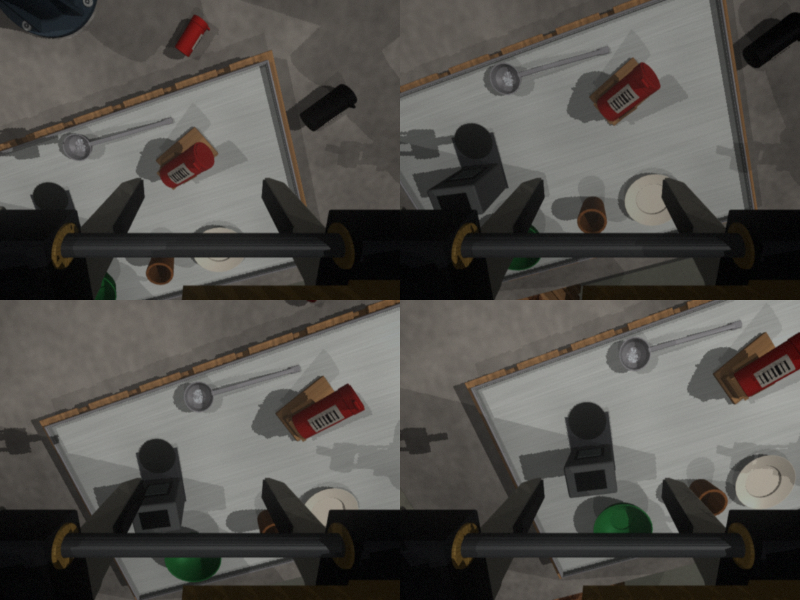

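The wrist mosaic (half-tiles, ×1.6 for full pixels) shows:

| Item | Frame 0 | Frame 1 | Frame 2 | Frame 3 |
|---|---|---|---|---|
| Tub | (187,163) | (228,93) | (322,112) | – |
| Pad | – | (72,140) | (157,156) | (186,121) |
| Window | – | – | (158,190) | (190,153) |

```bash
python3 - <<'E'
from h import *
from plant import eyes
import pickle
F=pickle.load(open("F.pkl","rb"));t=eyes.grab_frame("top")
L=[]
for f,b in((F[0],(240,210,120,100)),(F[1],(300,90,140,120)),(F[2],(440,120,150,120)),(t,(260,215,80,80))):
    a=tub(f,b);print(np.round(a[1][0],1),np.round(a[1][1],1),round(a[1][2],1));L.append((f,a[1]))
R=[ray(f,r[0]) for f,r in L];print("label",tri(R)); print("w only",tri(R[:3]))
N=[]
for f,r in L:
    c=cv2.boxPoints(r); e=[c[1]-c[0],c[2]-c[1]]; e=max(e,key=np.linalg.norm)
    a,b=ray(f,np.array(r[0])+e)[1],ray(f,np.array(r[0])-e)[1];n=np.cross(a,b);N.append(n/np.linalg.norm(n))
for S in(N,N[:3]):
    u=np.linalg.svd(np.array(S))[2][2];u*=np.sign(u[1]);print("axis",u,"elev",np.degrees(np.arcsin(u[2])),"yaw",np.degrees(np.arctan2(u[1],u[0])),np.array(S)@u)
PD=[]
for f,sd in((F[1],(115,222)),(F[2],(250,248)),(F[3],(297,192)),(t,(455,257))):
    im=f["color"]; print(im[sd[1]-8:sd[1]+60:8,sd[0]].max(1))
def crop(f,x,y,s,k): return cv2.resize(f["color"][y:y+s,x:x+s,::-1],None,fx=k,fy=k,interpolation=cv2.INTER_CUBIC)
m=np.hstack([crop(F[2],150,210,160,2.5),crop(F[3],220,150,160,2.5)]);cv2.imwrite("pics/z3.png",np.clip(m.astype(float)*2.2,0,255).astype(np.uint8))
E
```

```text
[289.1 279.1] [28.3 36.2] 56.9
[356.2 158. ] [28.2 46. ] 53.1
[522.2 189.4] [27.7 57.2] 63.4
[299.7 247.6] [18.7 26.9] 71.6
label (array([0.48824321, 0.17335674, 0.16733048]), np.float64(0.004648800628581195))
w only (array([0.48675972, 0.17185815, 0.16933694]), np.float64(0.0011443918978058772))
axis [-0.34742743  0.82501123  0.44570243] elev 26.46828899420442 yaw 112.83685606397248 [-0.02766387  0.01575333  0.01563965  0.00342915]
axis [-0.34512199  0.83147251  0.43536683] elev 25.808638089729783 yaw 112.54202963193924 [-0.02866249  0.01270501  0.01626681]
[23 27 25 25 22 30 27 17 28]
[32 29 23 24 21 38 22 25 23]
[33 30 30 24 26 35 38 27 37]
[26 60 61 62 74 61 77 79 86]
```

View pics/z3.png

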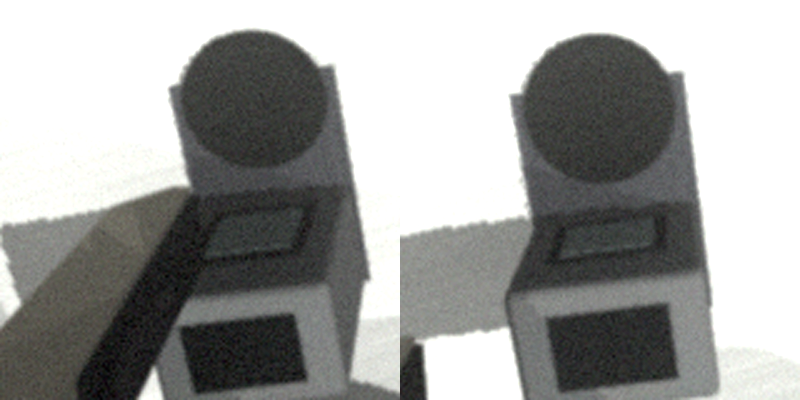

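The zoom shows the pad ellipse, with the dark front face (window) below it and the light top face further down. In full pixels, the pad is at (251.6,249.2) in frame 2 and (300,193.2) in frame 3. The window is at (252.4,303) and (304.4,244.8).

```bash
cat > tgt.py <<'E'
import numpy as np
from scipy.spatial.transform import Rotation as Ro
def rot(u,n,a,flip):
    """tool frame gripping a tub with axis u and label normal n, tool tilted a rad towards the label side"""
    z=-(np.cos(a)*u+np.sin(a)*n); y=np.cross(u,n)*flip
    return Ro.from_matrix(np.c_[np.cross(y,z),y,z])
def un(yaw,el):
    h=np.array([np.cos(yaw),np.sin(yaw),0]);k=np.array([0,0,1.])
    return h*np.cos(el)+k*np.sin(el), -h*np.sin(el)+k*np.cos(el)
HP=.0188
E
python3 - <<'E'
from h import *
from tgt import *
from plant import robot,eyes
import pickle
F=pickle.load(open("F.pkl","rb"));t=eyes.grab_frame("top")
c=dark(t,(455,259),48,25);et=cv2.fitEllipse(c);print(et)
z2=lambda x,y:(150+x/2.5,210+y/2.5); z3=lambda x,y:(220+(x-400)/2.5,150+y/2.5)
p2,p3=(251.6,249.2),(300,193.2)
print("pad tri",tri([ray(F[2],p2),ray(F[3],p3),ray(t,et[0])]))
print("pad planes",plane(F[2],p2,.074),plane(F[3],p3,.074),plane(t,et[0],.074))
w,e=tri([ray(F[2],(252.4,303)),ray(F[3],(304.4,244.8))]);print("win",w,e)
for n,f,a,b,z in(("top edge",F[3],z3(508,296),z3(700,270),.2),("slab R",F[3],z3(684,72),z3(704,250),.072),("slab L",F[3],z3(511,95),z3(530,225),.072),("slabR2",F[2],z2(333,66),z2(369,275),.072)):
    d=plane(f,b,z)-plane(f,a,z);print(n,np.linalg.norm(d),np.degrees(np.arctan2(d[1],d[0])))
lab=np.array([.487,.172,.1695]);u,n=un(np.radians(112),np.radians(25))
P=.5*(plane(F[2],p2,.074)+plane(F[3],p3,.074))
yr=np.radians(-20);nr=np.array([np.cos(yr),np.sin(yr),0]);up=np.array([0,0,1.])
for fl in(1,-1):
  for a in np.radians([-10,0,10,20]):
    R1=rot(u,n,a,fl);R2=rot(up,nr,a,fl)
    g=lab+18*u/1e3-.029*n
    o=[fl,round(np.degrees(a))]
    for R,pt in((R1,g),(R1,g+.13*(np.cos(a)*u+np.sin(a)*n)),(R2,P+[0,0,.074]),(R2,P+[0,0,.2])):
        j=robot.inverse_kinematics(pt+R.as_matrix()[:,2]*HP,R.as_quat()); o.append(None if j is None else np.round(j,2).tolist())
    print(o)
E
```

```text
Traceback (most recent call last):
cv2.error: OpenCV(4.12.0) /io/opencv/modules/imgproc/src/shapedescr.cpp:361: error: (-201:Incorrect size of input array) There should be at least 5 points to fit the ellipse in function 'fitEllipseNoDirect'
```

```bash
cat > m.py <<'E'
from h import *
from tgt import *
from plant import robot,eyes
import pickle
F=pickle.load(open("F.pkl","rb"));t=eyes.grab_frame("top")
z2=lambda x,y:(150+x/2.5,210+y/2.5); z3=lambda x,y:(220+(x-400)/2.5,150+y/2.5)
p2,p3=(251.6,249.2),(300,193.2)
print("pad tri",tri([ray(F[2],p2),ray(F[3],p3),ray(t,(455,259))]))
print("pad planes",plane(F[2],p2,.074),plane(F[3],p3,.074),plane(t,(455,259),.074))
w,e=tri([ray(F[2],(252.4,303)),ray(F[3],(304.4,244.8))]);print("win",w,e)
for n,f,a,b,z in(("top edge",F[3],z3(508,296),z3(700,270),.2),("slab R",F[3],z3(684,72),z3(704,250),.072),("slab L",F[3],z3(511,95),z3(530,225),.072),("slabR2",F[2],z2(333,66),z2(369,275),.072)):
    d=plane(f,b,z)-plane(f,a,z);print(n,np.linalg.norm(d),np.degrees(np.arctan2(d[1],d[0])))
lab=np.array([.487,.172,.1695]);u,n=un(np.radians(112),np.radians(25))
P=.5*(plane(F[2],p2,.074)+plane(F[3],p3,.074))
yr=np.radians(-20);nr=np.array([np.cos(yr),np.sin(yr),0]);up=np.array([0,0,1.])
for fl in(1,-1):
  for a in np.radians([-10,0,10,20]):
    R1=rot(u,n,a,fl);R2=rot(up,nr,a,fl)
    g=lab+18*u/1e3-.029*n
    o=[fl,round(np.degrees(a))]
    for R,pt in((R1,g),(R1,g+.13*(np.cos(a)*u+np.sin(a)*n)),(R2,P+[0,0,.074]),(R2,P+[0,0,.2])):
        j=robot.inverse_kinematics(pt+R.as_matrix()[:,2]*HP,R.as_quat()); o.append(None if j is None else np.round(j,2).tolist())
    print(o)
E
python3 m.py
```

```text
pad tri (array([ 0.48029423, -0.19976594,  0.06877507]), np.float64(0.001971293429193356))
pad planes [ 0.47832904 -0.19767023  0.074     ] [ 0.47944823 -0.19776089  0.074     ] [ 0.48046402 -0.20055337  0.074     ]
win [ 0.54015481 -0.20874424  0.13338893] 0.00010564514576893446
top edge 0.09389242669092085 79.95763478202612
slab R 0.1110672293608037 -11.413057579494689
slab L 0.08085954218633168 -12.656168405180281
slabR2 0.14504996455410635 -10.69015850873982
[1, -10, [0.82, 0.81, 1.67, -1.07, 1.62, 0.97], [0.99, 0.84, 1.46, -0.95, 1.81, 0.89], [-0.5, 0.28, 1.92, 0.04, 0.77, -1.74], [-0.5, 0.13, 1.77, 0.03, 1.07, -1.73]]
[1, 0, [0.79, 0.71, 1.69, -0.99, 1.5, 0.91], [0.96, 0.72, 1.5, -0.88, 1.71, 0.83], [-0.48, 0.36, 1.79, -0.0, 0.99, -1.7], [-0.48, 0.22, 1.64, -0.0, 1.28, -1.7]]
[1, 10, [0.75, 0.62, 1.72, -0.89, 1.38, 0.82], [0.91, 0.6, 1.53, -0.79, 1.61, 0.75], [-0.47, 0.45, 1.66, -0.02, 1.21, -1.68], [-0.47, 0.33, 1.51, -0.02, 1.47, -1.69]]
[1, 20, [0.69, 0.54, 1.74, -0.78, 1.27, 0.71], [0.84, 0.49, 1.56, -0.69, 1.52, 0.65], [-0.46, 0.55, 1.53, -0.04, 1.41, -1.67], [-0.46, 0.43, 1.4, -0.04, 1.66, -1.68]]
[-1, -10, [0.82, 0.81, 1.67, -1.07, 1.62, -2.17], [0.99, 0.84, 1.46, -0.95, 1.81, -2.25], [-0.5, 0.28, 1.92, 0.04, 0.77, 1.4], [-0.5, 0.13, 1.77, 0.03, 1.07, 1.41]]
[-1, 0, [0.79, 0.71, 1.69, -0.99, 1.5, -2.24], [0.96, 0.72, 1.5, -0.88, 1.71, -2.31], [-0.48, 0.36, 1.79, -0.0, 0.99, 1.44], [-0.48, 0.22, 1.64, -0.0, 1.28, 1.44]]
[-1, 10, [0.75, 0.62, 1.72, -0.89, 1.38, -2.32], [0.91, 0.6, 1.53, -0.79, 1.61, -2.39], [-0.47, 0.45, 1.66, -0.02, 1.21, 1.46], [-0.47, 0.33, 1.51, -0.02, 1.47, 1.45]]
[-1, 20, [0.69, 0.54, 1.74, -0.78, 1.27, -2.43], [0.84, 0.49, 1.56, -0.69, 1.52, -2.49], [-0.46, 0.55, 1.53, -0.04, 1.41, 1.47], [-0.46, 0.43, 1.4, -0.04, 1.66, 1.46]]
```

Checks against the given sizes:
- **Label:** height 0.169, expected 0.170.
- **Window:** height 0.133, expected 0.130; distance from pad 61 mm, expected 62.
- **Reader yaw:** about -10.4°.
- **Tub:** yaw about 112°, elevation about 25°.

I'll grip along the tub's axis from the lid end.

```bash
python3 - <<'E'
from h import *
from tgt import *
from plant import robot,eyes
lab=np.array([.487,.172,.1695]);u,n=un(np.radians(112),np.radians(25))
R=rot(u,n,0,1);q=R.as_quat();tcp=lab+.020*u-.029*n-HP*u
print("foot",lab-.056*u-.029*n,"tcp",tcp)
robot.goto(tcp+.13*u+[0,0,.12],q)
robot.servo_line(tcp+.13*u,v=.15)
f=eyes.grab_frame("wrist");s=eyes.grab_frame("side")
st=robot.servo_line(tcp,v=.08,f_stop=8);print("stop",st,robot.get_tool_pos()-tcp,robot.get_force())
cv2.imwrite("pics/pre.png",np.hstack([cv2.resize(f["color"],(400,300)),s["color"][130:355,180:480][:300].repeat(1,0) if 0 else cv2.resize(s["color"][130:355,180:480],(400,300))])[:,:,::-1])
print(robot.get_t())
E
```

```text
foot [0.50142134 0.13630592 0.11955045] tcp [0.48200144 0.18437188 0.14372422]
stop False [8.91905326e-06 3.20504009e-04 1.02037440e-04] [0.48840627 0.24935136 0.56813533]
10.9417
```

View pics/pre.png

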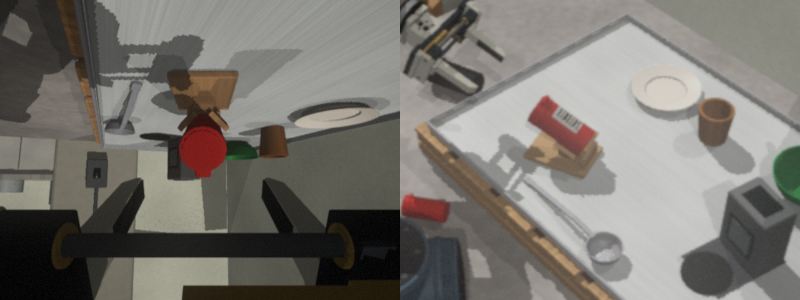

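The wrist view shows the lid centred between the fingers (at x=203 of 400) with its tab in line, and the approach made no contact. I'll grip, lift and carry it over.

```bash
python3 - <<'E'
from h import *
from tgt import *
from plant import robot,eyes
robot.grab(30);print("gap",robot.get_finger_gap(),robot.get_grasp_force(),robot.get_force(),robot.get_t())
if robot.get_finger_gap()>.05:
    p=robot.get_tool_pos()
    robot.servo_line(p+[0,0,.15],v=.1)
    print("lift",robot.get_finger_gap(),robot.get_grasp_force(),robot.get_force())
    yr=np.radians(-10.3);nr=np.array([np.cos(yr),np.sin(yr),0]);R=rot(np.array([0,0,1.]),nr,0,1)
    P=np.array([.4793,-.1985,.074])
    robot.goto(P+[0,0,.076-HP+.17],R.as_quat())
    robot.servo_line(P+[0,0,.076-HP+.05],v=.1);robot.wait(.3)
    print(robot.get_tool_pos(),robot.get_force(),robot.get_finger_gap(),robot.get_t())
    s=eyes.grab_frame("side");t=eyes.grab_frame("top")
    cv2.imwrite("pics/over.png",np.hstack([cv2.resize(s["color"][220:370,340:490],(400,400),interpolation=2),cv2.resize(t["color"][170:320,380:530],(400,400),interpolation=2)])[:,:,::-1])
E
```

```text
gap 0.0599817461568028 30.00013768672943 [ 1.09950706  0.45958332 -0.20487515] 11.575
lift 0.05954864450937521 29.99993473291397 [ 0.04275211  0.35857731 -1.62203864]
[ 0.47935385 -0.19853917  0.18140059] [-0.25182045  0.03378704 -2.81509036] 0.05973036926948487 17.0417
```

View pics/over.png

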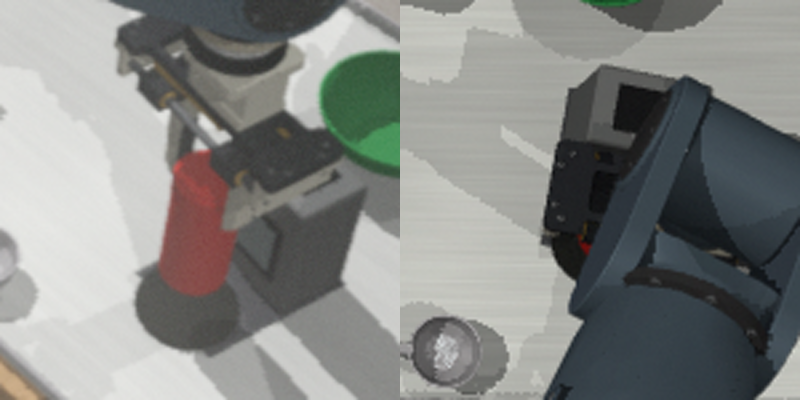

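The side view shows the tub hanging close to upright over the pad, with the block clear. Now I'll lower it until contact.

```bash
python3 - <<'E'
from h import *
from plant import robot,eyes
p=robot.get_tool_pos()
print(robot.servo_line([p[0],p[1],.1312+.012],v=.08,f_stop=4),robot.get_tool_pos())
p=robot.get_tool_pos()
print(robot.servo_line([p[0],p[1],.1312-.006],v=.015,f_stop=4),robot.get_tool_pos(),robot.get_force(),robot.get_torque())
robot.wait(.3);print(robot.get_force())
s=eyes.grab_frame("side");w=eyes.grab_frame("wrist")
cv2.imwrite("pics/down.png",np.hstack([cv2.resize(s["color"][220:370,340:490],(400,400),interpolation=2),cv2.resize(w["color"],(400,400))])[:,:,::-1])
print(robot.get_t())
E
```

```text
False [ 0.47947821 -0.19859413  0.14335528]
True [ 0.47958968 -0.19854964  0.13388564] [-0.92486688  1.19952126  4.06602869] [0.01401543 0.09893074 0.03743697]
[-0.46191286 -0.16667418  5.67229887]
18.875
```

View pics/down.png

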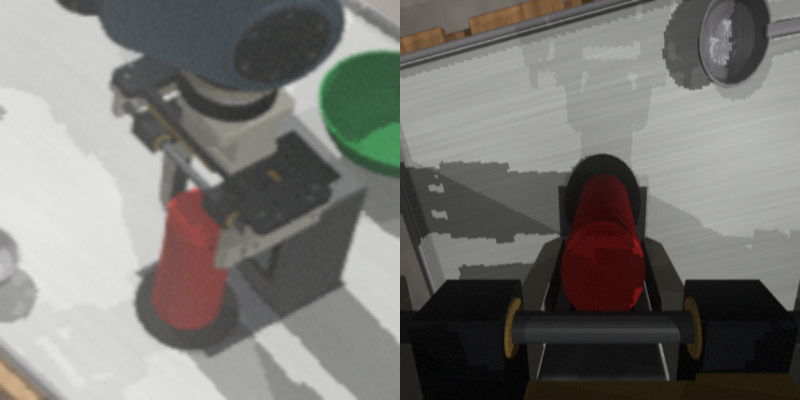

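The tub is on the pad and near upright, though contact came 2.7 mm high, so it may be tilted a little. I'll press gently to seat it flat, then release and back off.

```bash
python3 - <<'E'
from h import *
from plant import robot,eyes
import pickle
p=robot.get_tool_pos()
print(robot.servo_line([p[0],p[1],p[2]-.004],v=.01,f_stop=9),robot.get_tool_pos(),robot.get_force())
robot.wait(.2);robot.let_go();robot.wait(.3);print(robot.get_force(),robot.get_finger_gap())
p=robot.get_tool_pos();robot.servo_line(p+[0,0,.17],v=.12)
q=robot.get_tcp_rot()
F=[]
from scipy.spatial.transform import Rotation as Ro
q=[.1587306,.9873219,-.00026,-.00007]
for pp in((.42,-.06,.42),(.48,-.16,.42)):
    robot.goto(pp,q);robot.wait(.3);F.append(eyes.grab_frame("wrist"))
s=eyes.grab_frame("side");F.append(s);pickle.dump(F,open("G.pkl","wb"))
cv2.imwrite("pics/fin.png",np.hstack([cv2.resize(s["color"][220:370,340:490],(400,400),interpolation=2),np.clip(cv2.resize(F[1]["color"][130:330,200:400],(400,400),interpolation=2)*1.7,0,255).astype(np.uint8)])[:,:,::-1])
print(robot.get_t())
E
```

```text
True [ 0.47991561 -0.19859623  0.1338901 ] [-1.36116322  0.76503547  5.26219763]
[-0.66155398 -0.14310747  0.25254003] 0.09310646194351928
23.9667
```

View pics/fin.png

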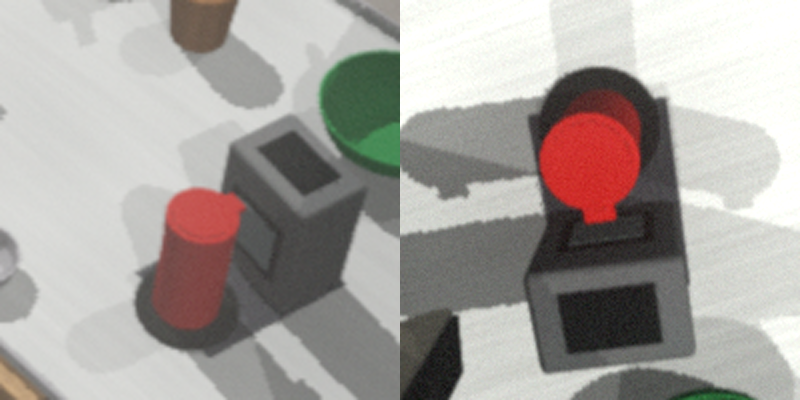

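The tub stands upright in both views, with its tab toward the window. In frame 1 the lid centre is at (295,211) and the tab at (300,237). I'll check the centring and yaw numerically.

```bash
python3 - <<'E'
from h import *
import pickle
F=pickle.load(open("G.pkl","rb"));C=[]
for f,b in((F[0],(180,200,160,140)),(F[1],(200,130,200,200))):
    x,y,w,h=b;im=f["color"][y:y+h,x:x+w].astype(int);r,g=im[...,0],im[...,1]
    m=big((r>1.8*g)&(r>85)).astype(np.uint8)
    op=cv2.morphologyEx(m,cv2.MORPH_OPEN,cv2.getStructuringElement(2,(25,25)))
    ex=big((m-op>0)&(np.arange(h)[:,None]>np.argwhere(op)[:,0].mean()))
    (cx,cy),rad=cv2.minEnclosingCircle(np.argwhere(op)[:,::-1].astype(np.float32))
    tb=np.argwhere(ex).mean(0)[::-1];l=np.array([cx+x,cy+y]);tb=tb+[x,y];print(l,rad,tb,ex.sum());C.append(ray(f,l))
    a=plane(f,l,.192);d=plane(f,tb,.186)-a;print(a,np.linalg.norm(d),np.degrees(np.arctan2(d[1],d[0])))
print(tri(C))
E
```

```text
[237. 279.] 22.803607940673828 [239.92561983 301.34710744] 121
[ 0.47857935 -0.19466844  0.192     ] 0.03405733043597101 -18.19684518016573
[294.61201477 210.26908875] 25.169811248779297 [299.44444444 237.24444444] 90
[ 0.47953814 -0.1965284   0.192     ] 0.035728297041220054 -10.7543892883718
(array([ 0.48104994, -0.1976643 ,  0.18410376]), np.float64(6.836645793360814e-05))
```

The lid centre is within about 2 mm of the pad centre. The label yaw is about -10.8° against the reader's -10.4°; I discount the frame 0 yaw because its mask is partly shaded.

```bash
python3 -c "
from plant import robot
print(robot.get_t(),robot.finish_job())"
```

```text
the job is handed in; nothing more can be done
23.9667 None
```

The tub stands upright on the reader's pad, about 2 mm off its centre and with its label facing the window to within about 1° by my one clear measurement; it is released, and I handed the job in at 24 s.

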